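# Start up the fluorescence microscope: lamp first, electronics last

### The job

Start up the fluorescence microscope in the safe order, pressing with closed fingertips only. On the off-white lamp supply, first press down the raised end of the green rocker to switch it on, then press the orange ignition button right in, keep it in for a full second to strike the lamp and let it go; only after that switch on the black control unit by the raised end of its red rocker. Leave the blue halogen supply off and its knob as it is, and do not lift, shove or knock over any unit or anything standing about.

Things in the scene. Friction and masses are not known exactly. Their poses are not given: they have to be found in the camera images.
- lamp_supply: Arc-lamp supply: off-white case, grey panel. Loose on rubber feet, 4 kg, 210 mm deep (x), 160 wide (y), 105 high. Origin: centre of underside; x to its back, y to its left, z up; front (-x) to the robot. Panel = sloping top, rising 20 degrees towards the back (51 mm high at the front, 105 at x = +45 mm, then flat), outward normal (-0.342, 0, 0.940). Green rocker at y = +38 mm, orange button at y = -38, both x = -35.
- control_unit: Microscope control unit: black case, bright aluminium panel; same shape and panel slope as the lamp supply. Loose on rubber feet, 3 kg, 210 mm deep (x), 160 wide (y), 105 high. Origin: centre of underside; x to its back, y to its left, z up; front (-x) to the robot. Red rocker at x = -35, y = +38 mm; a dark window and sockets on the right. A box of cover glasses lies on the flat top behind.
- halogen_supply: Halogen lamp supply: blue case, dark panel; same shape and panel slope as the lamp supply. Loose on rubber feet, 3.5 kg, 210 mm deep (x), 160 wide (y), 105 high. Origin: centre of underside; x to its back, y to its left, z up; front (-x) to the robot. Black rocker at x = -35, y = +38 mm, grey dimmer knob at y = -38. To be left alone.
- lamp_rocker (a joint): Green mains rocker of the lamp supply, 35 mm long (up the slope), 24 wide, V-shaped face; axis along the unit's y. 0 = off (as at the start): lower half flat, 6 mm above the panel, upper half (with white bar) standing up, its end 12 mm above. 0.40 rad = on: upper half flat. About 3 N on the upper end; snaps over past 0.20 and stays.
- lamp_rocker_end (a point): Point to press on the green rocker: on the face of its upper half, 13 mm from the middle of the rocker, 11 mm above the panel while off; it turns with the rocker (as it goes on it sinks 5 mm into the panel).
- ignite (a joint): Orange ignition button of the lamp supply, 24 mm across, sliding straight into the panel: 0 = out, 0.006 m = fully in. Spring return; starts to move at 1.5 N, 5 N when fully in.
- ignite_top (a point): Centre of the face of the orange button, 12 mm above the panel when out, 6 mm when fully in.
- control_rocker (a joint): Red mains rocker of the control unit, 35 mm long (up the slope), 24 wide, V-shaped face; axis along the unit's y. 0 = off (as at the start): lower half flat, 6 mm above the panel, upper half (with white bar) standing up, its end 12 mm above. 0.40 rad = on: upper half flat. About 3 N on the upper end; snaps over past 0.20 and stays.
- control_rocker_end (a point): Point to press on the red rocker: as on the green one, 13 mm from the middle, on its upper half.
- halogen_rocker (a joint): Black mains rocker of the halogen supply, 35 mm long (up the slope), 24 wide, V-shaped face; axis along the unit's y. 0 = off (as at the start): lower half flat, 6 mm above the panel, upper half (with white bar) standing up, its end 12 mm above. 0.40 rad = on: upper half flat. About 3 N on the upper end; snaps over past 0.20 and stays. Leave it off.
- dimmer_mark (a point): Outer end of the white pointer line on the halogen supply's dimmer knob (26 mm across, 20 mm high), 12 mm from the knob's axis. Leave it as it stands.
- oil_bottle_mid (a point): Half-way up a small amber dropper bottle of immersion oil, 26 mm across, 70 mm high, standing in front of the units.
- objective_case_mid (a point): Half-way up an objective case, upright cylinder, white on a black foot, 38 mm across, 52 mm high, in front of the units.
- petri_dish_mid (a point): Middle of a covered pink dish, 58 mm across, 15 mm high, on the flat top of the halogen supply.
- screwdriver_grip (a point): Grip of a yellow screwdriver, 150 mm long, lying in front of the units.
- tissue_box_mid (a point): Middle of a flat white and blue box of lens tissue, 70 x 110 x 26 mm, in front of the units.
- slide_box_mid (a point): Middle of a blue slide box, 98 x 84 x 34 mm, beyond the right-hand unit.
- blower_mid (a point): Half-way up a black rubber dust blower with its nozzle up, 56 mm across, 105 mm high, beyond the left-hand unit.
- cover_glass_box_mid (a point): Middle of a pale box of cover glasses, 30 x 46 x 13 mm, lying on the flat top of the control unit.

How it is judged:
By the outcome, as a careful person would: the job done as asked, in the order asked, and still so for the second after the job is handed in, with the robot touching nothing.
It also fails if it takes over 51 s, if anything falls off the work surface, if the arm or the gripper's body presses on something with over 40 N, if the wrist force passes 120 N, or if a joint passes its speed limit or range.

### The arm

A 6-joint arm with a two-finger parallel gripper is mounted at the origin on the work surface. World frame = base frame: x ahead of the robot, y to its left, z up, the work surface at z = 0. Lengths are in m, angles in rad, forces in N, time in s.
With the tool pointing down it reaches from about 0.35 to 0.775 m from the base axis. Payload 7.3 kg.
Tool frame: the origin (TCP) lies at the very end of the fingers, on their centre line; the grasp point (between the pads) lies 19 mm behind it; x points along the fingers, y is the direction in which the jaws open and shut, and the axes are right-handed (so a half turn about x gives the same grasp; the last joint's range is limited). The gripper opens to 92 mm and grips with 3 to 60 N. Pads are 19 mm wide; open, the fingers measure 130 mm over their backs; the gripper's body (75 mm by 190 mm) begins 47 mm behind the grasp point.
Start: joints at [0.994, 0.342, 1.524, -0, 1.275, -0.146], TCP at [0.219, 0.477, 0.227] pointing down, gripper open.
Joint ranges: [-2.53, 2.53], [-0.77, 2.02], [0.04, 2.7], [-1, 4.14], [0.28, 2.66], [-3.11, 3.11]. Speed limits (rad/s): [2.57, 2.57, 3.14, 3.14, 3.14, 3.14].

### API

Orientations are given as [roll, pitch, yaw] about the fixed x, y, z axes, in that order (R = Rz(yaw) Ry(pitch) Rx(roll)).
In Python, from cell import robot gives the robot as it stands.
- The arm moves only by the tool play_rows, never from a script. Its argument "moves" is a list that holds one entry, the list of rows, each a list of 5 numbers: the shift along the tool's x, y, z in m, then the turn about the tool's x in degrees, then the opening, from -1 (shut) to 1 (fully open), so that 0 is half open. A call has exactly 10 rows; each row shifts and turns the pose as measured when the row begins, along the tool's axes as they then stand; what a row does not reach is not made up. A row lasts 1/10 s, in which the tool goes at most 50 mm and 8.59 degrees, less where a joint would pass 70% of its speed; a pose out of reach is approached as far as the arm can. A call with a gripper value outside its range is refused whole. The fingers move at their own pace and stop on an object; "grip_force" is the grip in N (left out, the last holds). Time passes only in rows, so rows that do not move let the fingers close, or fill a call up. It gives the time, the measured TCP pose, the force and the opening at its end, in the units of the state.
- robot.observe(): the state, without advancing time (a new reading comes with each control period).
- robot.read_camera(name): name is "side" or "top"; returns the picture (480x640x3 uint8, red, green, blue); there is no depth.
- robot.get_calibration(name): a dict with "mtx" (3x3 intrinsics, pixels), "view" (4x4, takes a point from world to camera coordinates). Camera axes: x right, y up, looking along -z (the intrinsics and any distortion apply to the point x, -y, -z); pixel columns grow to the right and rows downward; lengths in m; the calibration is good to about 2 mm. A picture is of the moment at which its call begins. get_calibration takes no time and is no camera call.
- robot.hand_in(): hands the job in, once; it reports no verdict.
Trained networks look in the newest picture that a camera, given by its name, has taken for a name from the list of things; names that differ only in an ending like _2 or _b are one class to them, and where a whole thing is asked for, a point or a joint stands for the part that bears it (a point fixed in the world has none). Each returns a list of dicts, best first, with "score" (0 to 1); they miss things now and then, are a little off and sometimes report something else, mostly with a low value. They report only what shows in the picture. A call takes as long as a camera call.
- robot.spot_in(camera, label): "point" ([column, row] in pixels, amid what is visible of it).
The state is a dict: "time": time; "qpos": joint angles; "qvel": joint speeds; "joint_efforts": joint torques, N m; "tool_pos": TCP position; "tool_rot": TCP orientation; "contact_force": force on the tool from outside, world axes, zero at the start; "torque": the same for the moment, N m; "opening": finger opening in m.
Only numpy, scipy, OpenCV 4.12 (cv2) and the standard library are available. Lean on these libraries where they do the work, as an engineer would, in place of code of your own. Each camera call takes 0.05 s, during which the arm holds its last target.

## Working session

There is one attempt and no reset: what is moved stays moved. The work goes in short steps, Python scripts to look and compute and a tool call to move; the robot and the scene stay as the last step left them, time stands still between calls to the robot, and variables do not carry over. Pictures are saved under pics/ and viewed, and the job is handed in when it is done.

Besides the shell and the picture viewer there is one more tool, called after "Request:" in YAML: its name, and indented under it one key for each argument. play_rows: Moves the arm, as the interface text tells. Its arguments: {"type":"object","properties":{"moves":{"type":"array"},"grip_force":{"type":"number"}},"required":["moves"]}

```bash
mkdir -p pics; ls; python3 - <<'E'
from cell import robot
import cv2
s=robot.observe()
print({k:(v if not hasattr(v,'round') else v) for k,v in s.items()})
for n in ("side","top"):
    im=robot.read_camera(n); cv2.imwrite(f"pics/{n}0.png",im[:,:,::-1])
    c=robot.get_calibration(n); print(n,c)
    for l in ("lamp_supply","control_unit","halogen_supply","lamp_rocker_end","ignite_top","control_rocker_end","lamp_rocker","control_rocker","halogen_rocker"):
        r=robot.spot_in(n,l); print(l,[(x["point"],round(x["score"],2)) for x in r[:3]])
E
```

```text
pics
{'time': 0.0, 'qpos': array([ 9.94033895e-01,  3.42729126e-01,  1.52502006e+00,  1.06375456e-06,
        1.27540833e+00, -1.46011327e-01]), 'qvel': array([-1.77056975e-03,  8.10309579e-04, -7.33911735e-05,  3.56147629e-04,
       -1.20079046e-03,  6.68090413e-04]), 'joint_efforts': array([-1.02207236e-03, -4.31235266e+01, -2.44216704e+01,  7.16417818e-02,
        5.61717991e-02, -1.15198509e-04]), 'tool_pos': array([0.21897335, 0.4767004 , 0.22604058]), 'tool_rot': array([-1.71745768,  1.56923146, -2.14820909]), 'contact_force': array([-0.34880855, -0.29635248, -1.05337889]), 'torque': array([ 0.04851725, -0.01605107,  0.00887293]), 'opening': 0.0915524897789939}
side {'mtx': array([[497.15400378,   0.        , 326.33254422],
       [  0.        , 497.15400378, 235.99231801],
       [  0.        ,   0.        ,   1.        ]]), 'view': array([[-9.57431064e-01, -2.88661917e-01,  2.33613343e-04,
         5.27682050e-01],
       [ 1.83478496e-01, -6.07934529e-01,  7.72496764e-01,
        -1.63406156e-01],
       [-2.22848375e-01,  7.39655262e-01,  6.35018657e-01,
        -9.9675782
[... 712 characters left out ...]
1.84454586e-03,
         1.99651255e-02],
       [ 9.98504685e-01, -2.48945196e-02,  4.86688580e-02,
        -5.49877685e-01],
       [-4.86996841e-02, -6.33137363e-04,  9.98813266e-01,
        -1.33431574e+00],
       [ 0.00000000e+00,  0.00000000e+00,  0.00000000e+00,
         1.00000000e+00]])}
lamp_supply [([320.9, 199.0], 0.85)]
control_unit [([236.7, 223.3], 0.76), ([430.2, 296.2], 0.38)]
halogen_supply [([428.9, 221.9], 0.83)]
lamp_rocker_end [([305.5, 220.8], 0.71)]
ignite_top [([431.6, 185.2], 0.74), ([339.0, 214.5], 0.53)]
control_rocker_end [([427.5, 222.4], 0.47)]
lamp_rocker [([310.2, 218.8], 0.7), ([429.2, 297.0], 0.17)]
control_rocker [([218.7, 241.3], 0.66)]
halogen_rocker []
```

View pics/side0.png

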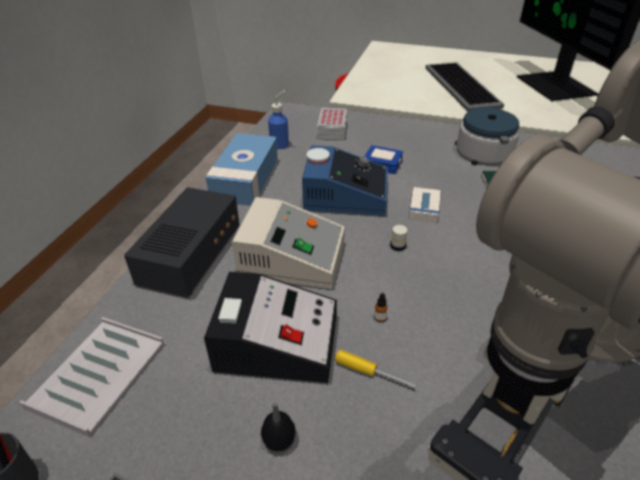

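View pics/top0.png

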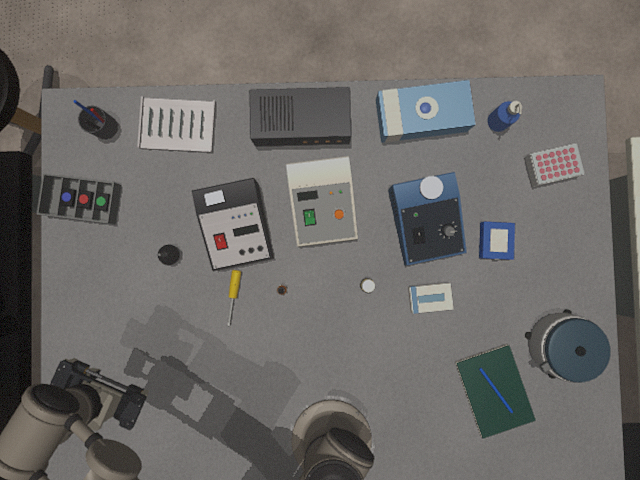

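```bash
python3 - <<'E'
import cv2
a=cv2.imread("pics/top0.png")[150:310,180:480]; cv2.imwrite("pics/topz.png",cv2.resize(a,(800,427),interpolation=cv2.INTER_CUBIC))
a=cv2.imread("pics/side0.png")[120:380,200:440]; cv2.imwrite("pics/sidez.png",cv2.resize(a,(554,600),interpolation=cv2.INTER_CUBIC))
E
```

```text
(no output)
```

View pics/topz.png

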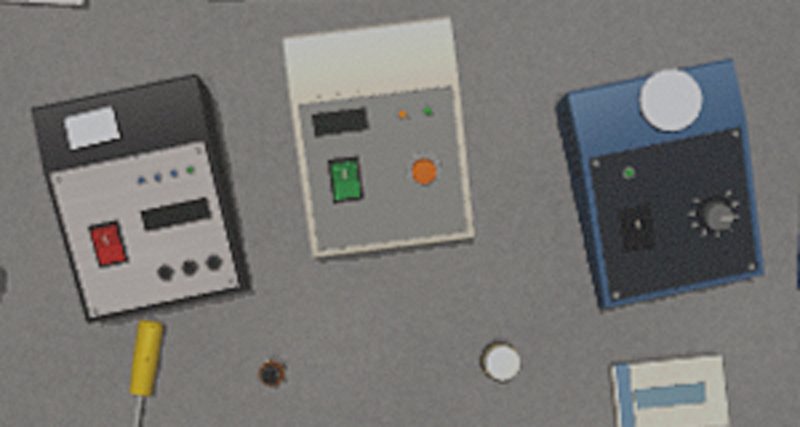

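View pics/sidez.png

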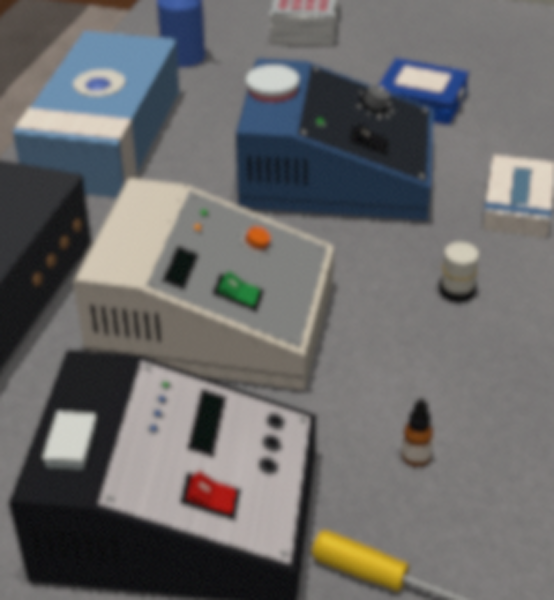

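The side and top pictures agree. From left to right stand the black unit (red rocker at about top 221,241), the lamp supply (green 309,217; orange 339,214) and the halogen supply. I'll fit the unit poses from colour centroids and case corners.

```bash
cat > fit.py <<'E'
import numpy as np,cv2
from scipy.optimize import least_squares
from cell import robot
C={n:robot.get_calibration(n) for n in("side","top")}
def proj(n,P):
    c=C[n];p=np.c_[np.atleast_2d(P),np.ones(len(np.atleast_2d(P)))]@c["view"].T
    q=np.c_[p[:,0],-p[:,1],-p[:,2]]@c["mtx"].T
    return q[:,:2]/q[:,2:]
N=np.array([-.342,0,.94])
def pan(s,y,h): # s along slope from control row
    return np.array([-.035,y,.0762])+s*np.array([.94,0,.342])+h*N
def w(p,L):
    c,s=np.cos(p[2]),np.sin(p[2]); L=np.atleast_2d(L)
    return np.c_[p[0]+c*L[:,0]-s*L[:,1],p[1]+s*L[:,0]+c*L[:,1],L[:,2]]
def cen(im,lo,hi,box):
    h=cv2.cvtColor(im,cv2.COLOR_BGR2HSV);m=cv2.inRange(h,lo,hi);k=np.zeros_like(m);x0,y0,x1,y1=box;k[y0:y1,x0:x1]=m[y0:y1,x0:x1]
    ys,xs=np.nonzero(k);return np.array([xs.mean(),ys.mean()]),len(xs)
E
python3 - <<'E'
from fit import *
t=cv2.imread("pics/top0.png");s=cv2.imread("pics/side0.png")
G=((45,110,60),(75,255,255));O=((5,150,140),(16,255,255));R=((0,170,90),(6,255,255))
obs={}
for k,c,bt,bs in(("g",G,(300,205,320,230),(290,235,318,255)),("o",O,(328,200,350,225),(303,215,322,231)),("r",R,(208,228,233,254),(275,322,308,346))):
    obs[k]=(cen(t,*c,bt),cen(s,*c,bs));print(k,obs[k])
tz=lambda a:np.array(a)/2.667+[180,150]-.3
sz=lambda a:np.array(a)/2.308+[200,120]-.3
H=.105;F=.051
lamp=[("top",obs["g"][0][0],pan(0,.038,.007)),("side",obs["g"][1][0],pan(0,.038,.007)),("top",obs["o"][0][0],pan(0,-.038,.011)),("side",obs["o"][1][0],pan(0,-.038,.010)),
("top",tz((284,38)),(.105,.08,H)),("top",tz((450,18)),(.105,-.08,H)),("top",tz((473,238)),(-.105,-.08,F)),("top",tz((316,257)),(-.105,.08,F)),
("side",sz((333,245)),(-.105,-.08,F)),("side",sz((304,349)),(-.105,.08,F))]
ctl=[("top",obs["r"][0][0],pan(0,.038,.007)),("side",obs["r"][1][0],pan(0,.038,.007)),
("top",tz((34,107)),(.105,.08,H)),("top",tz((198,76)),(.105,-.08,H)),("top",tz((241,291)),(-.105,-.08,F)),("top",tz((90,318)),(-.105,.08,F)),
("side",sz((315,416)),(-.105,-.08,F)),("side",sz((295,562)),(-.105,.08,F))]
for nm,D,x0 in(("lamp",lamp,(.62,.03,0)),("ctl",ctl,(.57,.25,.1))):
    f=lambda p:np.concatenate([proj(n,w(p,L))[0]-o for n,o,L in D])
    r=least_squares(f,x0,loss="soft_l1");print(nm,r.x,np.degrees(r.x[2]));print(f(r.x).reshape(-1,2).round(1).tolist())
    for l,L in(("end",pan(.013,.038,.011)),("end_on",pan(.013,.038,.006)),("btn",pan(0,-.038,.012))):print(l,w(r.x,L).round(4))
    if nm=="lamp":
      for key,y in(("g",.038),("o",-.038)):
        P=[C[n]["mtx"]@(np.diag([1,-1,-1])@C[n]["view"][:3]) for n in("top","side")]
        X=cv2.triangulatePoints(P[0],P[1],obs[key][0][0],obs[key][1][0]);print("tri",key,(X[:3]/X[3]).ravel())
    else:
        X=cv2.triangulatePoints(P[0],P[1],obs["r"][0][0],obs["r"][1][0]);print("tri r",(X[:3]/X[3]).ravel())
s=robot.observe();from scipy.spatial.transform import Rotation as Ro
print(Ro.from_euler("xyz",s["tool_rot"]).as_matrix().round(3))
E
```

```text
g ((array([309.16949153, 217.6779661 ]), 118), (array([303.08955224, 245.70895522]), 134))
o ((array([338.52542373, 213.93220339]), 59), (array([311.43636364, 222.09090909]), 55))
r ((array([220.17708333, 242.04166667]), 96), (array([291.31219512, 334.18536585]), 205))
lamp [0.63038926 0.00676355 0.09856117] 5.6471393377774035
[[0.1, 0.2], [0.2, -2.0], [0.2, 0.7], [0.1, -1.1], [-0.5, -0.3], [-0.1, -0.5], [0.3, -0.1], [-1.3, 0.3], [0.0, -0.5], [-0.3, 1.6]]
end [[0.6002 0.042  0.091 ]]
end_on [[0.6019 0.0421 0.0863]]
btn [[ 0.5952 -0.0349  0.0875]]
tri g [0.59025202 0.04114346 0.07720601]
tri o [ 0.59703062 -0.03472312  0.08241165]
ctl [0.57664669 0.23907474 0.1710206 ] 9.798758689016328
[[0.1, -0.1], [-0.1, -2.7], [-0.7, -0.1], [-0.1, -0.7], [1.7, 0.1], [-1.7, 1.9], [0.7, -1.7], [-0.5, 3.5]]
end [[0.544 0.272 0.091]]
end_on [[0.5457 0.2723 0.0863]]
btn [[0.5446 0.195  0.0875]]
tri r [0.53322263 0.27145981 0.0771691 ]
[[ 0.     0.418  0.909]
 [ 0.     0.909 -0.418]
 [-1.     0.     0.   ]]
```

Request:
play_rows:
  moves:
    - [[0,0,0,-7.6,-1],[0,0,0,-7.6,-1],[0,0,0,-7.6,-1],[0,0,0,-7.6,-1],[0,-0.039,0.027,0,-1],[0,-0.039,0.027,0,-1],[0,-0.039,0.027,0,-1],[0,-0.039,0.027,0,-1],[0,-0.039,0.027,0,-1],[0,-0.039,0.027,0,-1]]

```text
time: 2.0
tool_pos: [0.4116, 0.2627, 0.2267]
tool_rot: [1.059, 1.567, 1.194]
contact_force: [-0.5, 0.8, 0.4]
opening: 0.0169
```

```bash
cat > go.py <<'E'
import sys,numpy as np
from cell import robot
from scipy.spatial.transform import Rotation as Ro
def st():
    s=robot.observe();R=Ro.from_euler("xyz",s["tool_rot"]).as_matrix()
    print("t",round(float(s["time"]),2),"pos",s["tool_pos"].round(4),"F",s["contact_force"].round(2),"open",round(float(s["opening"]),4),"tilt",R[2,:].round(4))
    return s,R
def to(x,y,z,a):
    s,R=st();d=R.T@(np.array([x,y,z])-s["tool_pos"])
    print("shift tool",d.round(4),"turn",round(-(a-np.degrees(np.arctan2(R[1,2],R[0,2]))),2))
if __name__=="__main__": to(*map(float,sys.argv[1:]))
E
python3 go.py 0.5907 0.0411 0.2 5.65
```

```text
t 2.0 pos [0.4116 0.2627 0.2267] F [-0.48  0.85  0.36] open 0.0169 tilt [-1.      0.003   0.0017]
shift tool [ 0.0262 -0.2438  0.1477] turn 2.08
```

Request:
play_rows:
  moves:
    - [[0,-0.038,0.023,2,-1],[0,-0.038,0.023,0,-1],[0,-0.038,0.023,0,-1],[0,-0.038,0.023,0,-1],[0,-0.038,0.023,0,-1],[0,-0.038,0.023,0,-1],[0,-0.012,0.007,0,-1],[0.01,0,0,0,-1],[0.02,0,0,0,-1],[0,0,0,0,-1]]

```text
time: 3.0
tool_pos: [0.5883, 0.025, 0.194]
tool_rot: [0.951, 1.566, 1.042]
contact_force: [-1.2, -0.0, 0.6]
opening: 0.0003
```

```bash
python3 go.py 0.5907 0.0411 0.12 5.65
```

```text
t 3.0 pos [0.5883 0.025  0.194 ] F [-1.19 -0.03  0.65] open 0.0003 tilt [-1.      0.0042  0.003 ]
shift tool [0.0741 0.0155 0.0037] turn -0.44
```

Request:
play_rows:
  moves:
    - [[0,0.0155,0.0037,-0.4,-1],[0.02,0,0,0,-1],[0.025,0,0,0,-1],[0.02,0,0,0,-1],[0.01,0,0,0,-1],[0,0,0,0,-1],[0,0,0,0,-1],[0,0,0,0,-1],[0,0,0,0,-1],[0,0,0,0,-1]]

```text
time: 4.0
tool_pos: [0.5922, 0.0559, 0.126]
tool_rot: [0.354, 1.554, 0.465]
contact_force: [0.4, 0.5, -0.1]
opening: 0.0005
```

```bash
python3 go.py 0.5907 0.0411 0.095 5.65; python3 - <<'E'
from fit import *
from cell import robot
o=[]
for n,b in(("top",(230,150,400,290)),("side",(210,170,400,300))):
    im=robot.read_camera(n)[:,:,::-1];x0,y0,x1,y1=b
    o.append(cv2.resize(im[y0:y1,x0:x1],(400,330),interpolation=cv2.INTER_CUBIC))
cv2.imwrite("pics/a1.png",np.hstack(o))
s=robot.observe();print(proj("top",s["tool_pos"]),proj("side",s["tool_pos"]))
E
```

```text
t 4.0 pos [0.5922 0.0559 0.126 ] F [ 0.36  0.54 -0.08] open 0.0005 tilt [-0.9999  0.0058  0.0156]
shift tool [ 0.0308 -0.0148 -0.0036] turn 0.69
[[302.66696142 215.56420825]] [[299.01553999 231.82865833]]
```

View pics/a1.png

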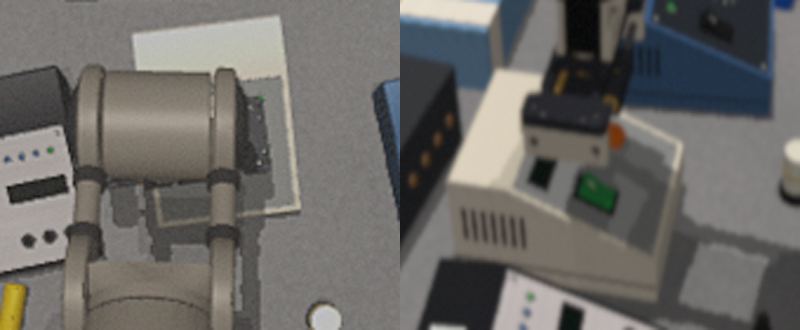

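Request:
play_rows:
  moves:
    - [[0,-0.007,-0.002,0.6,-1],[0,-0.005,-0.0015,0,-1],[0,-0.002,0,0,-1],[0,0,0,0,-1],[0.01,0,0,0,-1],[0.008,0,0,0,-1],[0,0,0,0,-1],[0,0,0,0,-1],[0,0,0,0,-1],[0,0,0,0,-1]]

```text
time: 5.1
tool_pos: [0.5898, 0.0399, 0.1053]
tool_rot: [0.42, 1.556, 0.518]
contact_force: [0.2, 0.3, -0.3]
opening: 0.0004
```

```bash
python3 go.py 0.5907 0.0411 0.095 5.65
```

```text
t 5.1 pos [0.5898 0.0399 0.1053] F [ 0.2   0.29 -0.31] open 0.0004 tilt [-0.9999  0.0061  0.0138]
shift tool [0.0103 0.0011 0.0009] turn -0.03
```

Request:
play_rows:
  moves:
    - [[0.004,0.001,0.001,0,-1],[0.004,0,0,0,-1],[0.003,0,0,0,-1],[0.002,0,0,0,-1],[0.002,0,0,0,-1],[0,0,0,0,-1],[0,0,0,0,-1],[0,0,0,0,-1],[0,0,0,0,-1],[0,0,0,0,-1]]

```text
time: 6.1
tool_pos: [0.5927, 0.0414, 0.0908]
tool_rot: [0.298, 1.551, 0.396]
contact_force: [-0.1, 0.8, 0.6]
opening: 0.0004
```

```bash
python3 go.py 0.5907 0.0411 0.085 5.65
```

```text
t 6.1 pos [0.5927 0.0414 0.0908] F [-0.12  0.76  0.56] open 0.0004 tilt [-0.9998  0.0057  0.0185]
shift tool [ 0.0057 -0.0001 -0.0021] turn -0.02
```

Request:
play_rows:
  moves:
    - [[0,0,-0.002,0,-1],[0.001,0,0,0,-1],[0.001,0,0,0,-1],[0.002,0,0,0,-1],[0.002,0,0,0,-1],[0.002,0,0,0,-1],[0.002,0,0,0,-1],[0.002,0,0,0,-1],[0.001,0,0,0,-1],[0.001,0,0,0,-1]]

```text
time: 7.1
tool_pos: [0.5912, 0.0411, 0.0845]
tool_rot: [0.174, 1.547, 0.274]
contact_force: [-2.2, -0.1, 8.2]
opening: 0.0001
```

```bash
python3 go.py 0.5907 0.0411 0.085 5.65;  python3 - <<'E'
from fit import *
from cell import robot
im=robot.read_camera("side")[:,:,::-1]
cv2.imwrite("pics/a2.png",cv2.resize(im[190:290,240:370],(780,600),interpolation=cv2.INTER_CUBIC))
E
```

```text
t 7.1 pos [0.5912 0.0411 0.0845] F [-2.16 -0.05  8.22] open 0.0001 tilt [-0.9997  0.0042  0.0236]
shift tool [-0.0005  0.0001 -0.0005] turn 0.02
```

View pics/a2.png

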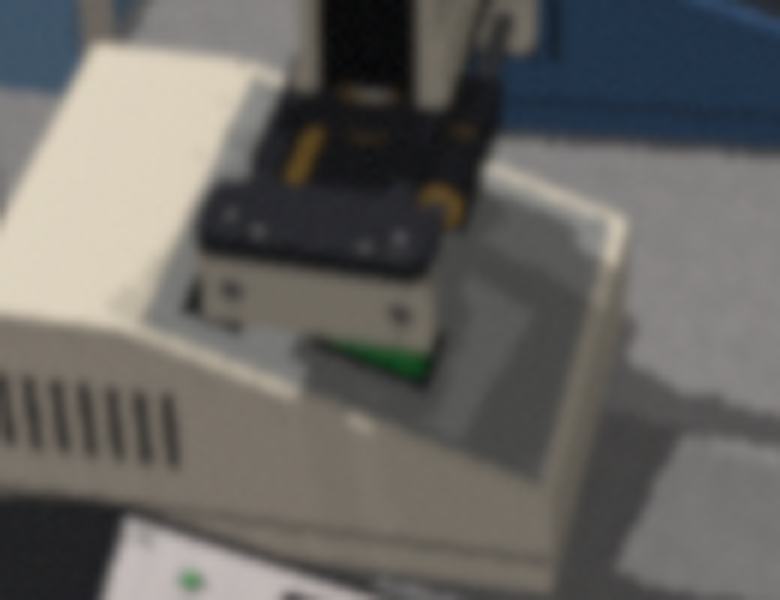

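Request:
play_rows:
  moves:
    - [[-0.01,0,0,0,-1],[-0.02,0,0,0,-1],[-0.02,0,0,0,-1],[0,-0.02,-0.004,0,-1],[0,-0.025,-0.004,0,-1],[0,-0.02,-0.004,0,-1],[0,-0.01,0,0,-1],[0,0,0,0,-1],[0,0,0,0,-1],[0,0,0,0,-1]]

```text
time: 8.15
tool_pos: [0.5838, -0.0355, 0.1355]
tool_rot: [0.321, 1.552, 0.422]
contact_force: [-0.6, -0.4, -0.6]
opening: 0.0001
```

```bash
python3 go.py 0.5857 -0.0358 0.105 5.65;  python3 - <<'E'
from fit import *
from cell import robot
im=robot.read_camera("side")[:,:,::-1]
cv2.imwrite("pics/a3.png",cv2.resize(im[190:290,240:370],(780,600),interpolation=cv2.INTER_CUBIC))
E
```

```text
t 8.15 pos [ 0.5838 -0.0355  0.1355] F [-0.62 -0.4  -0.59] open 0.0001 tilt [-0.9998  0.0059  0.0177]
shift tool [ 0.0305 -0.0007  0.0013] turn 0.12
```

View pics/a3.png

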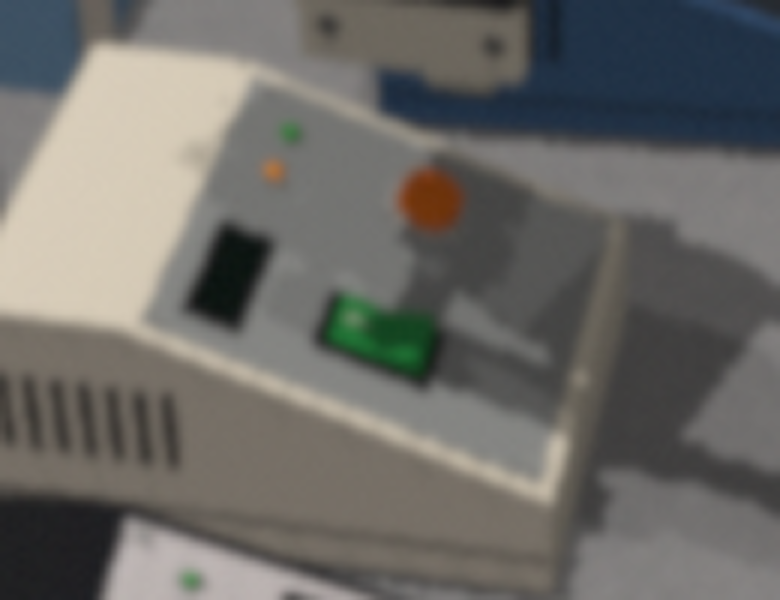

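Request:
play_rows:
  moves:
    - [[0.01,-0.0005,0.001,0,-1],[0.012,0,0,0,-1],[0.01,0,0,0,-1],[0.006,0,0,0,-1],[0.002,0,0,0,-1],[0,0,0,0,-1],[0,0,0,0,-1],[0,0,0,0,-1],[0,0,0,0,-1],[0,0,0,0,-1]]

```text
time: 9.2
tool_pos: [0.5854, -0.0333, 0.0912]
tool_rot: [0.382, 1.553, 0.485]
contact_force: [-1.1, 0.1, -0.5]
opening: 0.0004
```

```bash
python3 go.py 0.5857 -0.0358 0.085 5.65
```

```text
t 9.2 pos [ 0.5854 -0.0333  0.0912] F [-1.15  0.11 -0.48] open 0.0004 tilt [-0.9998  0.0066  0.0165]
shift tool [ 0.0062 -0.0025 -0.0001] turn 0.28
```

Request:
play_rows:
  moves:
    - [[0,-0.0025,0,0,-1],[0.002,0,0,0,-1],[0.002,0,0,0,-1],[0.002,0,0,0,-1],[0.002,0,0,0,-1],[0.002,0,0,0,-1],[0.002,0,0,0,-1],[0.002,0,0,0,-1],[0.002,0,0,0,-1],[0.002,0,0,0,-1]]

```text
time: 10.2
tool_pos: [0.5888, -0.0361, 0.0801]
tool_rot: [0.147, 1.545, 0.251]
contact_force: [-7.4, -0.0, 19.3]
opening: 0.0006
```

```bash
python3 go.py 0.5857 -0.0358 0.081 5.65
```

```text
t 10.2 pos [ 0.5888 -0.0361  0.0801] F [-7.35e+00 -1.00e-02  1.93e+01] open 0.0006 tilt [-0.9997  0.0039  0.026 ]
shift tool [-0.0009  0.0006 -0.003 ] turn 0.32
```

Request:
play_rows:
  moves:
    - [[0.0015,0,-0.0003,0,-1],[0.0015,0,-0.0003,0,-1],[0.0015,0,-0.0003,0,-1],[0.0015,0,-0.0003,0,-1],[0.0015,0,-0.0003,0,-1],[0.0015,0,-0.0003,0,-1],[0.0015,0,-0.0003,0,-1],[0.0015,0,-0.0003,0,-1],[0.0015,0,-0.0003,0,-1],[0.0015,0,-0.0003,0,-1]]

```text
time: 11.2
tool_pos: [0.5887, -0.0361, 0.0803]
tool_rot: [-0.023, 1.531, 0.084]
contact_force: [-3.3, 1.1, 13.3]
opening: 0.0003
```

```bash
python3 go.py 0.5857 -0.0358 0.081 5.65
```

```text
t 11.2 pos [ 0.5887 -0.0361  0.0803] F [-3.27  1.14 13.29] open 0.0003 tilt [-9.992e-01 -9.000e-04  3.980e-02]
shift tool [-0.0008  0.0006 -0.0029] turn 0.45
```

Request:
play_rows:
  moves:
    - [[0.0015,0,-0.0003,0,-1],[0.0015,0,-0.0003,0,-1],[0.0015,0,-0.0003,0,-1],[0.0015,0,-0.0003,0,-1],[-0.01,0,0,0,-1],[-0.02,0,0,0,-1],[-0.03,0,0,0,-1],[-0.03,0,0,0,-1],[0,0,0,0,-1],[0,0,0,0,-1]]

```text
time: 12.2
tool_pos: [0.5815, -0.0362, 0.1712]
tool_rot: [-0.036, 1.534, 0.071]
contact_force: [0.2, -0.7, -1.4]
opening: 0.0005
```

```bash
python3 go.py 0.5346 0.2704 0.18 9.8;  python3 - <<'E'
from fit import *
from cell import robot
im=robot.read_camera("side")[:,:,::-1]
cv2.imwrite("pics/a4.png",cv2.resize(im[190:290,240:370],(780,600),interpolation=cv2.INTER_CUBIC))
E
```

```text
t 12.2 pos [ 0.5815 -0.0362  0.1712] F [ 0.22 -0.7  -1.39] open 0.0005 tilt [-0.9993 -0.0013  0.0367]
shift tool [-0.0097  0.3098 -0.0134] turn -3.64
```

View pics/a4.png

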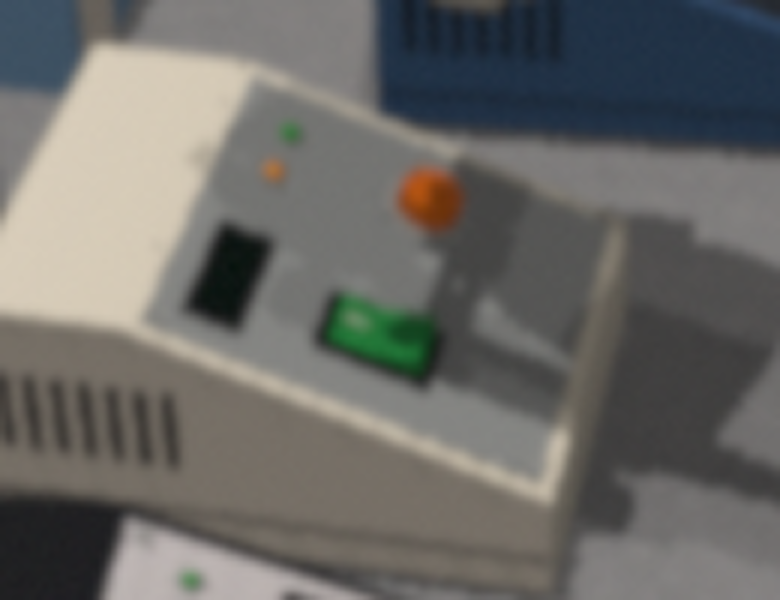

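Request:
play_rows:
  moves:
    - [[0,0,0,-3.6,-1],[0,0.03,0,0,-1],[0,0.045,0.001,0,-1],[0,0.045,0.001,0,-1],[0,0.045,0.001,0,-1],[0,0.045,0.001,0,-1],[0,0.04,0.001,0,-1],[0,0.02,0,0,-1],[0,0,0,0,-1],[0,0,0,0,-1]]

```text
time: 13.25
tool_pos: [0.5331, 0.2381, 0.1559]
tool_rot: [-0.277, 1.557, -0.107]
contact_force: [-0.3, -0.6, -0.2]
opening: 0.0005
```

```bash
python3 go.py 0.5346 0.2704 0.12 9.8
```

```text
t 13.25 pos [0.5331 0.2381 0.1559] F [-0.31 -0.59 -0.15] open 0.0005 tilt [-0.9999 -0.0038  0.0135]
shift tool [0.0359 0.0317 0.0065] turn -0.06
```

Request:
play_rows:
  moves:
    - [[0,0.015,0.003,0,-1],[0,0.013,0.003,0,-1],[0,0.003,0,0,-1],[0,0,0,0,-1],[0.01,0,0,0,-1],[0.015,0,0,0,-1],[0.008,0,0,0,-1],[0,0,0,0,-1],[0,0,0,0,-1],[0,0,0,0,-1]]

```text
time: 14.25
tool_pos: [0.5355, 0.2671, 0.1194]
tool_rot: [-0.433, 1.558, -0.27]
contact_force: [0.6, 0.0, -0.0]
opening: 0.0006
```

```bash
python3 go.py 0.5346 0.2704 0.1 9.8
```

```text
t 14.25 pos [0.5355 0.2671 0.1194] F [ 0.58  0.03 -0.01] open 0.0006 tilt [-0.9999 -0.0052  0.0113]
shift tool [ 0.0194  0.0035 -0.0006] turn -0.42
```

Request:
play_rows:
  moves:
    - [[0,0.0035,-0.001,-0.4,-1],[0.008,0,0,0,-1],[0.01,0,0,0,-1],[0.006,0,0,0,-1],[0.002,0,0,0,-1],[0,0,0,0,-1],[0,0,0,0,-1],[0,0,0,0,-1],[0,0,0,0,-1],[0,0,0,0,-1]]

```text
time: 15.25
tool_pos: [0.535, 0.2709, 0.0925]
tool_rot: [-0.336, 1.556, -0.164]
contact_force: [0.5, 0.8, -0.4]
opening: 0.0004
```

```bash
python3 go.py 0.5346 0.2704 0.085 9.8
```

```text
t 15.25 pos [0.535  0.2709 0.0925] F [ 0.52  0.79 -0.36] open 0.0004 tilt [-0.9999 -0.0048  0.0139]
shift tool [ 0.0075 -0.0004 -0.0006] turn 0.03
```

Request:
play_rows:
  moves:
    - [[0.001,0,-0.0005,0,-1],[0.002,0,0,0,-1],[0.002,0,0,0,-1],[0.002,0,-0.0003,0,-1],[0.002,0,0,0,-1],[0.002,0,-0.0003,0,-1],[0.002,0,0,0,-1],[0.002,0,0,0,-1],[0.001,0,0,0,-1],[0.001,0,0,0,-1]]

```text
time: 16.25
tool_pos: [0.537, 0.2714, 0.0853]
tool_rot: [-0.147, 1.544, 0.026]
contact_force: [-1.1, -0.1, 7.6]
opening: 0.0005
```

```bash
python3 go.py 0.5346 0.2704 0.085 9.8
```

```text
t 16.25 pos [0.537  0.2714 0.0853] F [-1.1  -0.11  7.64] open 0.0005 tilt [-0.9997 -0.0038  0.0261]
shift tool [ 0.0003 -0.0006 -0.0025] turn 0.06
```

Request:
play_rows:
  moves:
    - [[0.001,0,0,0,-1],[-0.01,0,0,0,-1],[-0.03,0,0,0,-1],[-0.04,0,0,0,-1],[-0.04,0,0,0,-1],[0,-0.04,-0.03,0,-1],[0,-0.04,-0.03,0,-1],[0,-0.03,-0.03,0,-1],[0,0,0,0,-1],[0,0,0,0,-1]]

```text
time: 17.25
tool_pos: [0.4589, 0.1447, 0.2076]
tool_rot: [-0.259, 1.552, -0.085]
contact_force: [0.9, 0.2, -0.6]
opening: 0.0006
```

```bash
python3 - <<'E'
from fit import *
from cell import robot
import go; go.st()
o=[]
for n in("side","top"):
    im=robot.read_camera(n)[:,:,::-1];cv2.imwrite(f"pics/f_{n}.png",im)
im=cv2.imread("pics/f_side.png");a=cv2.imread("pics/side0.png")
z=lambda i:cv2.resize(i[210:380,200:350],(400,453),interpolation=cv2.INTER_CUBIC)
cv2.imwrite("pics/a5.png",np.hstack([z(a),z(im)]))
E
```

```text
t 17.25 pos [0.4589 0.1447 0.2076] F [ 0.85  0.24 -0.58] open 0.0006 tilt [-0.9998 -0.0049  0.0185]
```

View pics/a5.png

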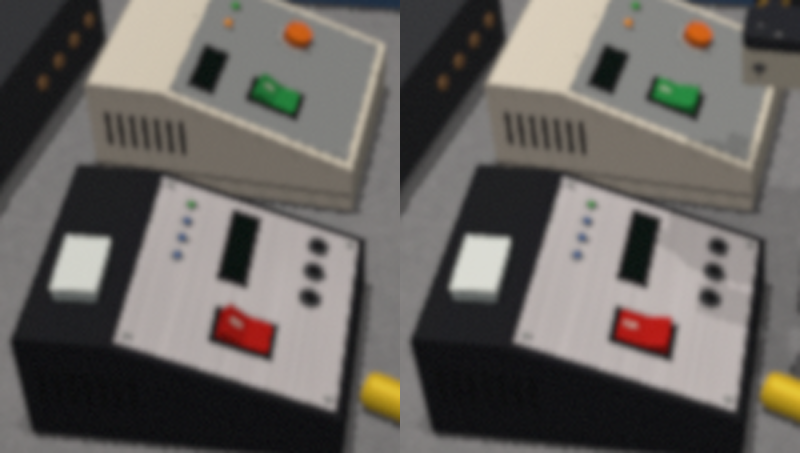

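View pics/f_top.png

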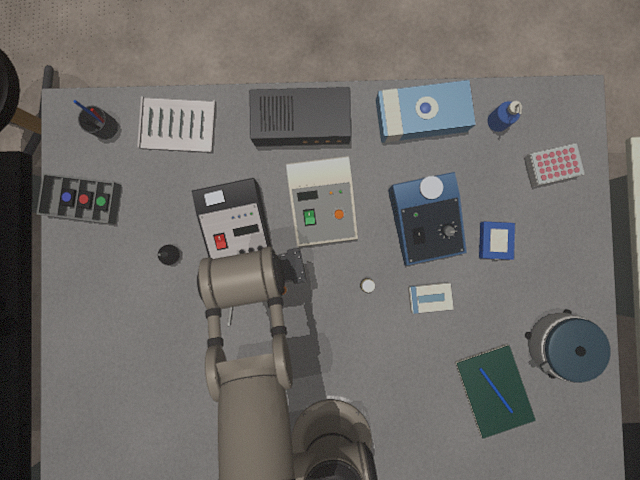

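View pics/f_side.png

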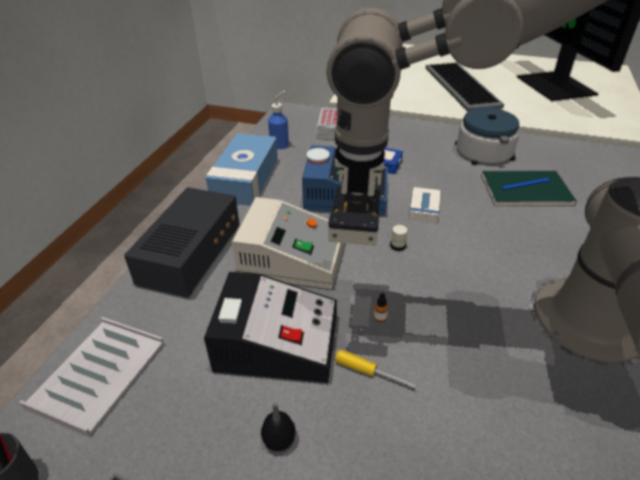

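The before and after crops show both rockers flipped: the white-bar half is now flat and the lower half raised (green at about 303,245 and red at 291,334 in the side view). The orange button is out again, everything stands where it was, and the arm is clear.

```bash
python3 -c "
from cell import robot
print(robot.hand_in())"
```

```text
the job is handed in; nothing more can be done
None
```

The microscope was started in the safe order and the job was handed in at about 17.4 s of the 51 s allowed. All presses were made with closed fingertips:

1. **Green rocker:** I pressed its raised end until it stopped, at about 8 N. The next picture showed it flipped to on.
2. **Orange button:** I pressed it right in and held it there for more than a second. The force read 19 N at the first reading and 13 N a second later, with the depth steady at z ≈ 0.080. After release the picture showed it out again.
3. **Red rocker:** I then pressed its raised end until it stopped, at about 8 N. The last side picture showed it flipped to on.

**Last checks:** In the final side and top pictures the units, the cover-glass box and the things in view stood where they did at the start. The arm hid the oil bottle and part of the screwdriver in the top view, but both show in place from the side. I never went near the halogen supply. In the top view it and its knob look unchanged. The arm was clear, with the contact force down at the noise level (about 1 N).

**Shortfalls:**
- The rocker and button positions come from pictures and force readings, since the joints themselves cannot be read.
- The pose fit was 2–3 pixels off in height in the side view, so I set the pressing depth by contact force instead.
- The tool drifted up to about 2° from vertical and 3 mm forward during the button press. Neither showed any effect.

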